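Set the vacuum regulator and lock it

ROBOT

A 6-joint arm with a two-finger parallel gripper is mounted at the origin on the work surface. World frame = base frame: x ahead of the robot, y to its left, z up, the work surface at z = 0. Lengths are in m, angles in rad, forces in N, time in s.
With the tool pointing down it reaches from about 0.35 to 0.975 m from the base axis. Payload 7.1 kg.
Tool frame: the origin (TCP) lies at the very end of the fingers, on their centre line; the grasp point (between the pads) lies behind it (bot.pinch_z is the z of the grasp point in the tool frame, in m); z points along the fingers, y is the line along which they close (so a half turn about z gives the same grasp; the last joint's range is limited). The gripper opens to 88 mm and grips with 3 to 60 N. Pads are 20 mm wide; open, the fingers measure 115 mm over their backs; the gripper's body (75 mm by 178 mm) begins 61 mm behind the grasp point.
Start: joints at [-1.317, 0.423, 1.63, -0, 1.089, -0.019], TCP at [0.168, -0.602, 0.223] pointing down, gripper open.
Joint ranges: [-3, 3], [-0.9, 2.11], [0.09, 2.58], [-1.31, 4.45], [0.11, 2.69], [-2.54, 2.54]. Speed limits (rad/s): [2.39, 2.39, 3.01, 3.14, 3.14, 3.14].

INTERFACE

Orientations are given as a unit quaternion [w, x, y, z].
In Python, from bench import bot, grab_frame, calibration, finish_job gives the robot as it stands. The module is installed in compiled form; this text tells all that it offers.
- The arm moves only by the tool apply_moves, never from a script. Its arguments are lists of equal length, an entry for each row: "angular": the turn, a rotation vector about the tool's x, y, z in degrees, a list of three; "delta_pos": the shift along the tool's x, y, z in mm, a list of three; "gripper": the opening, from 0 (shut) to 1 (fully open). A call has 1 to 12 rows; each row shifts and turns the commanded pose from where the row before left it, along the tool's axes as they then stand; what a row does not reach is not made up. A row lasts 1/10 s, in which the tool goes at most 50 mm and 8.59 degrees, less where a joint would pass 70% of its speed; a pose out of reach is approached as far as the arm can. A call is refused whole if a number of a shift passes 50 or a number of a turn 8.59, either way. A call with a gripper value outside its range is refused whole. The fingers move at their own pace and stop on an object; "squeeze" is the grip in N (left out, the last holds). Time passes only in rows, so rows that do not move let the fingers close. It gives the time, the measured TCP pose, the force, the opening and the grip force at its end, in the units of the state.
- bot.read_state(): the state, without advancing time (a new reading comes with each control period).
- grab_frame(name): name is "scene" or "top"; returns the picture (420x560x3 uint8, blue, green, red); there is no depth.
- calibration(name): a dict with "intrinsics" (3x3 intrinsics, pixels), "world_from_camera" (4x4, takes a point from camera to world coordinates). Camera axes: x right, y down, z forward; pixel columns grow to the right and rows downward; lengths in m; the calibration is good to about 2 mm. A picture is of the moment at which its call begins. calibration takes no time and is no camera call.
- finish_job(): hands the job in; it is judged then, once.
The state is a dict: "t": time; "joint_pos": joint angles; "qd": joint speeds; "tau": joint torques, N m; "tool_pos": TCP position; "eef_rot": TCP orientation; "force": force on the tool from outside, world axes, zero at the start; "ft_torque": the same for the moment, N m; "opening": opening from 0.0 (shut) to 1.0 (fully open); "gripper_force": force on a finger pad.
Only numpy, scipy, OpenCV 4.12 (cv2) and the standard library are available. Lean on these libraries where they do the work, as an engineer would, in place of code of your own. Each camera call takes 0.05 s, during which the arm holds its last target. There are 200 camera calls.

TASK

Set the vacuum: turn the black knob of the regulator until the gauge's needle lies between the two prongs of the forked set hand, with the lock ring still slack. Then turn the knurled steel lock ring under the knob up against it by feel until it is finger-tight (about 0.25 N m, never above 0.45), and let go with the needle still between the prongs. Do not knock over or shift the glassware standing around.

Things in the scene. Friction and masses are not known exactly. Their poses are not given: they have to be found in the camera images.
- vacuum_set: the fixed set on the bench: grey foot plate 200 x 460 x 8 mm with a piston pump (orange end caps, 155 mm high, centred 205 mm to +y of the origin) and an aluminium manifold carrying the regulator and gauge. Origin on the bench under the regulator's upright axis; z up; gauge to -y, pump to +y
- knob: round black fluted knob on top of the regulator, 36 mm diameter, 34 mm tall, axis upright, origin at the centre of its lower face, about 142 mm above the bench. Turns stiffly (0.45 N m: grip it with about 50 N) and stays where left. Clockwise seen from above swings the needle clockwise by the same angle; 0.7 to 2.1 rad are needed
- knob_grip (a point): on the knob's axis, 23 mm above its lower face, 11 mm below its top: the height to grip it. Fingertips must stay above the ring, whose top is 1 to 2 mm under the knob's lower face
- lock_ring: knurled steel lock ring under the knob, 50 mm diameter, 12 mm tall, origin at the centre of its underside, about 128 mm above the bench. ANTICLOCKWISE seen from above screws it up its 3 mm lead thread against the knob: tighter. Starts slack, with 0.4 to 1.9 rad to go, after setting, until it meets the knob, which must be felt. Slack, it turns at a steady 0.08 N m. It stays where left
- ring_mid (a point): centre of the lock ring, half-way up; the knob's top is 43 mm above it; the barrel below the ring is 44 mm wide, so fingers may reach past it. From where the ring meets the knob the torque climbs above its slack value by about 0.05 N m at 0.1 rad, 0.2 at 0.25, 0.4 at 0.4 rad. A reading at standstill may be off by the 0.08 N m of friction: watch its change. Above 0.45 N m the knob is wrung round too
- gauge_centre (a point): centre of the front of the 80 mm vacuum gauge, which lies face up 105 mm to the -y side of the regulator's axis, 107 mm above the bench; white dial with 30 divisions over 270 degrees
- needle (a joint): angle of the gauge's slim black needle, rad clockwise from the zero of the dial; follows the knob one to one
- needle_tip (a point): point on the needle 30 mm from the gauge's centre, x axis outwards along the needle
- set_hand (a joint): angle of the forked set hand over the dial, rad clockwise from the same zero; the wanted setting. It is under the gauge's glass, does not move, and marks a different place in each episode, clockwise of the needle's start
- set_tip (a point): point midway between the set hand's two prongs (5 mm apart), 30 mm from the gauge's centre, x axis outwards along the hand
- flask: conical glass flask with a rubber stopper, 100 mm base, 185 mm tall, loose; to be left alone. Origin at the centre of its base
- reagent_bottle: amber glass bottle with a white cap, 60 mm diameter, 150 mm tall, loose; to be left alone. Origin at the centre of its base
- beaker: glass beaker, 76 mm diameter, 90 mm tall, loose; to be left alone. Origin at the centre of its base

How it is judged:
By the outcome, as a careful person would: the job done as asked, in the order asked, and still so for the second after the job is handed in, with the robot touching nothing.
It also fails if it takes over 64 s, if anything falls off the work surface, if the arm or the gripper's body presses on something with over 40 N, if the wrist force passes 120 N, or if a joint passes its speed limit or range.

## Working session

There is one attempt and no reset: what is moved stays moved. The work goes in short steps, Python scripts to look and compute and a tool call to move; the robot and the scene stay as the last step left them, time stands still between calls to the robot, and variables do not carry over. Pictures are saved under pics/ and viewed, at most 10 in all, crops included, and the job is handed in when it is done.

Besides the shell and the picture viewer there is one more tool, called after "Call:" as name(argument=value, ...), one argument or row to a line, values as JSON. apply_moves: Moves the arm, as the interface text tells. Its arguments: {"type":"object","properties":{"angular":{"type":"array","items":{"type":"array","items":{"type":"number"}}},"delta_pos":{"type":"array","items":{"type":"array","items":{"type":"number"}}},"gripper":{"type":"array","items":{"type":"number"}},"squeeze":{"type":"number"}},"required":["angular","delta_pos","gripper"]}

```bash
mkdir -p pics; python3 - <<'E'
from bench import bot, grab_frame, calibration
import cv2,numpy as np
for n in("scene","top"):
    cv2.imwrite(f"pics/{n}0.png",grab_frame(n)); c=calibration(n); print(n,np.round(c["intrinsics"],1).tolist(),np.round(c["world_from_camera"],3).tolist())
print(bot.read_state(),bot.pinch_z)
E
```

```text
scene [[543.2, 0.0, 273.5], [0.0, 543.2, 208.6], [0.0, 0.0, 1.0]] [[0.426, 0.525, -0.737, 1.358], [0.904, -0.262, 0.337, -0.494], [-0.016, -0.81, -0.586, 0.744], [0.0, 0.0, 0.0, 1.0]]
top [[401.5, 0.0, 278.6], [0.0, 401.5, 207.4], [0.0, 0.0, 1.0]] [[-0.01, -0.981, 0.194, 0.448], [-1.0, 0.011, 0.005, -0.175], [-0.007, -0.194, -0.981, 0.906], [0.0, 0.0, 0.0, 1.0]]
{'t': 0.1, 'joint_pos': array([-1.31701651e+00,  4.23757214e-01,  1.63061402e+00, -2.02137229e-05,
        1.08856736e+00, -1.89973030e-02]), 'qd': array([-0.00042544,  0.00059992, -0.00361827,  0.00040886, -0.00032693,
       -0.00078728]), 'tau': array([-1.94054919e-03, -5.45614243e+01, -2.74324554e+01,  6.44418458e-02,
        1.87968073e-02, -3.07324069e-05]), 'tool_pos': array([ 0.16827578, -0.60140526,  0.22198374]), 'eef_rot': array([-6.67286356e-04,  9.90712627e-01,  1.35970727e-01, -8.77085966e-05]), 'force': array([-0.20662196, -0.1724709 ,  0.09513134]), 'ft_torque': array([ 0.08334794,  0.01695422, -0.00931525]), 'gripper_force': 0.0, 'opening': 0.9972099298938183} -0.0187
```

View pics/scene0.png

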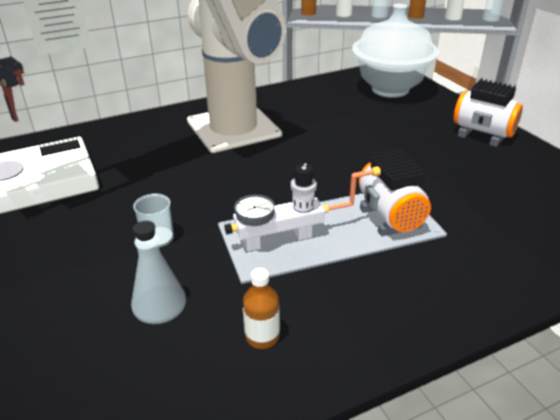

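View pics/top0.png

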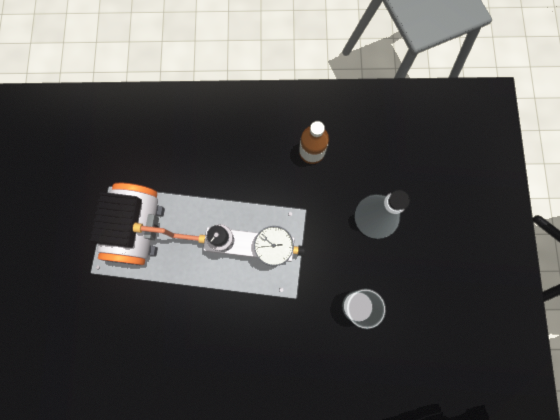

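The scene view shows the knob at (304,172), gauge at (255,208), bottle at (262,310), flask at (157,275) and beaker at (153,218). In the top view, the knob is at (217,233) and the gauge at (273,245). Next I'll measure them and enlarge the gauge.

```bash
cat > h.py <<'E'
from bench import bot, grab_frame, calibration
import cv2,numpy as np
def cast(n,uv,z):
    c=calibration(n);T=np.array(c["world_from_camera"]);d=T[:3,:3]@np.linalg.solve(c["intrinsics"],[*uv,1]);o=T[:3,3]
    return o+d*(z-o[2])/d[2]
def proj(n,p):
    c=calibration(n);q=np.linalg.inv(c["world_from_camera"])@[*p,1];q=np.array(c["intrinsics"])@q[:3];return q[:2]/q[2]
def gauge(img,g,s=300):
    # rectified dial, 0.3 mm/px: +x right, +y up
    w=.045;P=[(-w,-w),(w,-w),(w,w),(-w,w)]
    src=np.float32([proj("top",(g[0]+a,g[1]+b,.107)) for a,b in P])
    dst=np.float32([((a+w)/(2*w)*s,(w-b)/(2*w)*s) for a,b in P])
    return cv2.warpPerspective(img,cv2.getPerspectiveTransform(src,dst),(s,s),flags=cv2.INTER_CUBIC)
E
python3 - <<'E'
from h import *
im=cv2.imread("pics/top0.png")
for uv,z in(((217,233),.176),((273,245),.107),((317,129),.15),((398,201),.185),((365,310),.09)): print(uv,cast("top",uv,z).round(4))
s=cv2.imread("pics/scene0.png")
print(cast("scene",(255,208),.107),cast("scene",(305,168),.176),cast("scene",(260,275),.15),cast("scene",(145,229),.185))
# gauge white blob
hsv=cv2.cvtColor(im,cv2.COLOR_BGR2GRAY);m=np.zeros_like(hsv);m[220:270,250:298]=(hsv[220:270,250:298]>225)*255
cs,_=cv2.findContours(m,0,1);c=max(cs,key=cv2.contourArea);e=cv2.minEnclosingCircle(c);print(e, cv2.fitEllipse(c))
g=cast("top",cv2.fitEllipse(c)[0],.107);print("g",g)
a=gauge(im,g,560); b=cv2.resize(im[215:255,195:235],(240,240),interpolation=2); o=np.zeros((560,800,3),np.uint8);o[:,:560]=a;o[:240,560:]=b
o[250:490,560:]=cv2.resize(s[155:215,275:335],(240,240),interpolation=2)
cv2.imwrite("pics/c1.png",o)
E
```

```text
(217, 233) [ 0.5459 -0.0574  0.176 ]
(273, 245) [ 0.5298 -0.1584  0.107 ]
(317, 129) [ 0.756  -0.2487  0.15  ]
(398, 201) [ 0.6001 -0.3896  0.185 ]
(365, 310) [ 0.4016 -0.3383  0.09  ]
[ 0.53892752 -0.15986897  0.107     ] [ 0.54756111 -0.05250362  0.176     ] [ 0.76542444 -0.24865017  0.15      ] [ 0.61191799 -0.39052042  0.185     ]
((273.357666015625, 245.45985412597656), 18.2204647064209) ((273.59844970703125, 245.9371795654297), (32.135677337646484, 35.16986083984375), 5.325171947479248)
g [ 0.52793958 -0.15959013  0.107     ]
```

View pics/c1.png

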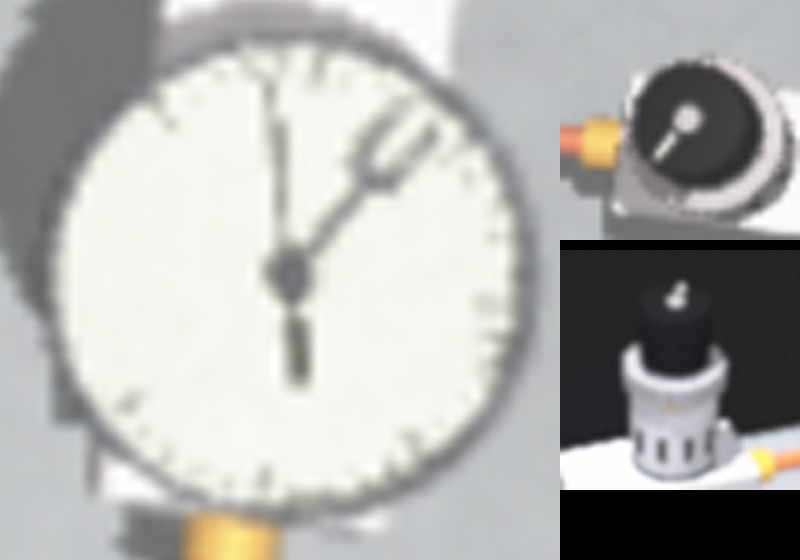

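The crop shows the dial centre at (290,275). The needle tip is at (268,80), heading about 96°, and the mid-fork is at about (423,113), heading about 50°. The knob should turn roughly 46° clockwise. The knob's dot is at (688,119) in the top inset and (677,301) in the scene inset.

```bash
cat >> h.py <<'E'
def tri(a,b):
    A=np.zeros((3,3));B=np.zeros(3);R=[]
    for n,uv in(("top",a),("scene",b)):
        c=calibration(n);T=np.array(c["world_from_camera"]);d=T[:3,:3]@np.linalg.solve(c["intrinsics"],[*uv,1]);d/=np.linalg.norm(d)
        M=np.eye(3)-np.outer(d,d);A+=M;B+=M@T[:3,3];R.append((M,T[:3,3]))
    x=np.linalg.solve(A,B);return x,[np.linalg.norm(M@(x-o)) for M,o in R]
E
python3 - <<'E'
from h import *
print("knob dot",tri((215.9,234.4),(304.0,167.4)))
im=cv2.imread("pics/top0.png").max(2);cr=im[215:255,195:235]
m=(cr<75).astype(np.uint8);n,l,st,ce=cv2.connectedComponentsWithStats(m);i=l[19,24];print(st[i],ce[i])
c=max(cv2.findContours((l==i).astype(np.uint8),0,1)[0],key=cv2.contourArea);print(np.add(cv2.minEnclosingCircle(c)[0],(195,215)),cv2.minEnclosingCircle(c)[1])
for z in(.176,.165): print(cast("top",(215.9,234.4),z))
E
```

```text
knob dot (array([ 0.54384013, -0.05414413,  0.17549383]), [np.float64(0.0012405390326321517), np.float64(0.0012405390326321473)])
[   0    0   40   40 1333] [18.83495874 19.27756939]
[214.5 234.5] 27.57726287841797
[ 0.54329886 -0.05539911  0.176     ]
[ 0.54473165 -0.05360383  0.165     ]
```

Call:
apply_moves(
  angular=[
    [0, 0, 0],
    [0, 0, 0],
    [0, 0, 0],
    [0, 0, 0],
    [0, 0, 0],
    [0, 0, 0],
    [0, 0, 0],
    [0, 0, 0],
    [0, 0, 0],
    [0, 0, 0],
    [0, 0, 0],
    [0, 0, 0],
  ],
  delta_pos=[
    [34, -28.4, 0],
    [34, -28.4, 0],
    [34, -28.4, 0],
    [34, -28.4, 0],
    [34, -28.4, 0],
    [34, -28.4, 0],
    [34, -28.4, 0],
    [34, -28.4, 0],
    [34, -28.4, 0],
    [34, -28.4, 0],
    [34, -28.4, 0],
    [34, -28.4, 0],
  ],
  gripper=[1, 1, 1, 1, 1, 1, 1, 1, 1, 1, 1, 1],
)

```text
t: 1.3
tool_pos: [0.4701, -0.162, 0.2226]
eef_rot: [-0.0, 0.991, 0.136, -0.0]
force: [0.4, 0.1, 0.3]
opening: 1.001
gripper_force: 0.0
```

Call:
apply_moves(
  angular=[
    [0, 0, 0],
    [0, 0, 0],
    [0, 0, 0],
    [0, 0, -8.5],
    [0, 0, -8.5],
    [0, 0, -8.5],
    [0, 0, -8.5],
    [0, 0, -8.5],
    [0, 0, -8.5],
    [0, 0, -8.5],
    [0, 0, -8.5],
    [0, 0, -8.5],
  ],
  delta_pos=[
    [34, -28.4, 0],
    [34, -28.4, 0],
    [32.9, -27.9, 0],
    [0, 0, 0],
    [0, 0, 0],
    [0, 0, 0],
    [0, 0, 0],
    [0, 0, 0],
    [0, 0, 0],
    [0, 0, 0],
    [0, 0, 0],
    [0, 0, 0],
  ],
  gripper=[1, 1, 1, 1, 1, 1, 1, 1, 1, 1, 1, 1],
)

```text
t: 2.5
tool_pos: [0.5435, -0.0549, 0.2223]
eef_rot: [-0.0, 0.692, 0.722, -0.0]
force: [-1.0, -0.2, -1.9]
opening: 1.001
gripper_force: 0.0
```

Call:
apply_moves(
  angular=[
    [0, 0, -8.5],
    [0, 0, -8.5],
    [0, 0, 0],
    [0, 0, 0],
  ],
  delta_pos=[
    [0, 0, 0],
    [0, 0, 0],
    [0, 0, 0],
    [0, 0, 0],
  ],
  gripper=[1, 1, 1, 1],
)

```text
t: 2.9
tool_pos: [0.5437, -0.055, 0.2225]
eef_rot: [-0.0, 0.581, 0.814, -0.0]
force: [0.3, 0.8, 0.3]
opening: 1.003
gripper_force: 0.0
```

```bash
python3 - <<'E'
from h import *
s=bot.read_state();print(s)
g=(.528,-.1596)
t=grab_frame("top");sc=grab_frame("scene");cv2.imwrite("pics/t1.png",t)
o=np.zeros((600,800,3),np.uint8);o[:400,:400]=gauge(t,g,400);o[:400,400:]=cv2.resize(sc[110:230,240:360],(400,400),interpolation=2);o[400:,:300]=cv2.resize(t[180:280,160:310],(300,200))
cv2.imwrite("pics/c2.png",o)
E
```

```text
{'t': 2.9, 'joint_pos': array([-1.22558140e-01,  3.08946125e-01,  1.80438354e+00,  4.02368683e-05,
        1.02871033e+00, -4.52411823e-01]), 'qd': array([-0.00072233, -0.00211504,  0.00050596,  0.00184285,  0.0007262 ,
        0.00088527]), 'tau': array([ 2.38674256e-04, -4.61158454e+01, -2.60714704e+01,  4.83209873e-02,
        5.01913985e-02, -1.88134792e-01]), 'tool_pos': array([ 0.54368913, -0.05496848,  0.22246717]), 'eef_rot': array([-2.04742766e-04,  5.81427128e-01,  8.13598454e-01, -9.16841018e-05]), 'force': array([0.25243711, 0.79773205, 0.31408719]), 'ft_torque': array([-0.07143197, -0.0895398 , -0.07569818]), 'gripper_force': 0.0, 'opening': 1.0025806902461594}
```

View pics/c2.png

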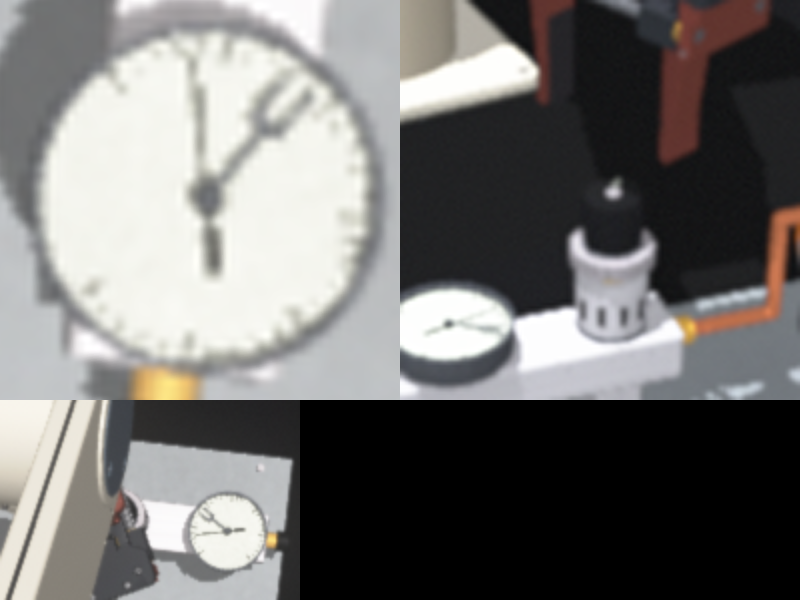

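The gauge stays visible with the arm over the knob, and the fingers straddle the knob at (612,215). I'll go down and grip it.

Call:
apply_moves(
  angular=[
    [0, 0, 0],
    [0, 0, 0],
    [0, 0, 0],
    [0, 0, 0],
    [0, 0, 0],
    [0, 0, 0],
    [0, 0, 0],
    [0, 0, 0],
    [0, 0, 0],
    [0, 0, 0],
    [0, 0, 0],
    [0, 0, 0],
  ],
  delta_pos=[
    [0, 0, 20],
    [0, 0, 20],
    [0, 0, 20],
    [0, 0, 15.3],
    [0, 0, 0],
    [0, 0, 0],
    [0, 0, 0],
    [0, 0, 0],
    [0, 0, 0],
    [0, 0, 0],
    [0, 0, 0],
    [0, 0, 0],
  ],
  gripper=[1, 1, 1, 1, 1, 0, 0, 0, 0, 0, 0, 0],
  squeeze=52,
)

```text
t: 4.2
tool_pos: [0.5436, -0.0551, 0.1474]
eef_rot: [-0.0, 0.58, 0.815, -0.0]
force: [-4.5, -2.5, 8.4]
opening: 0.401
gripper_force: 41.2
```

```bash
python3 - <<'E'
from h import *
s=bot.read_state();print({k:np.round(s[k],3) for k in s if k not in("qd","tau")})
E
```

```text
{'t': np.float64(4.2), 'joint_pos': array([-0.123,  0.411,  1.859, -0.   ,  0.872, -0.456]), 'tool_pos': array([ 0.544, -0.055,  0.147]), 'eef_rot': array([-0.   ,  0.58 ,  0.815, -0.   ]), 'force': array([-4.462, -2.493,  8.387]), 'ft_torque': array([-0.478,  0.509,  0.033]), 'gripper_force': np.float64(41.213), 'opening': np.float64(0.401)}
```

Call:
apply_moves(
  angular=[
    [0, 0, 4],
    [0, 0, 4],
    [0, 0, 4],
    [0, 0, 4],
    [0, 0, 4],
    [0, 0, 4],
    [0, 0, 4],
    [0, 0, 4],
    [0, 0, 4],
    [0, 0, 4],
    [0, 0, 0],
    [0, 0, 0],
  ],
  delta_pos=[
    [0, 0, 0],
    [0, 0, 0],
    [0, 0, 0],
    [0, 0, 0],
    [0, 0, 0],
    [0, 0, 0],
    [0, 0, 0],
    [0, 0, 0],
    [0, 0, 0],
    [0, 0, 0],
    [0, 0, 0],
    [0, 0, 0],
  ],
  gripper=[0, 0, 0, 0, 0, 0, 0, 0, 0, 0, 0, 0],
  squeeze=52,
)

```text
t: 5.4
tool_pos: [0.5438, -0.0551, 0.1475]
eef_rot: [-0.0, 0.823, 0.568, -0.0]
force: [-0.9, -1.3, 2.6]
opening: 0.403
gripper_force: 52.0
```

```bash
cat >> h.py <<'E'
def look(name):
    s=bot.read_state();print({k:np.round(s[k],3).tolist() for k in s if k not in("qd","tau")})
    t=grab_frame("top");cv2.imwrite(f"pics/{name}.png",gauge(t,(.528,-.1596),560))
E
python3 -c "
from h import *
look('g1')"
```

```text
{'t': 5.4, 'joint_pos': [-0.123, 0.411, 1.858, -0.0, 0.872, 0.24], 'tool_pos': [0.544, -0.055, 0.148], 'eef_rot': [-0.0, 0.823, 0.568, -0.0], 'force': [-0.932, -1.312, 2.566], 'ft_torque': [-0.296, 0.177, -0.135], 'gripper_force': 52.001, 'opening': 0.403}
```

View pics/g1.png

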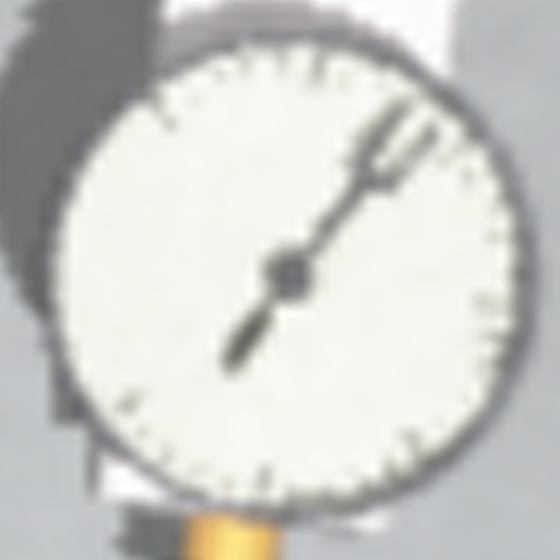

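The needle now lies over the left prong, with its tail at (237,362) and heading about 56.5°. The mid-fork is at about 50°, so it needs about 6.5° more.

Call:
apply_moves(
  angular=[
    [0, 0, 3.2],
    [0, 0, 3.2],
    [0, 0, 0],
    [0, 0, 0],
  ],
  delta_pos=[
    [0, 0, 0],
    [0, 0, 0],
    [0, 0, 0],
    [0, 0, 0],
  ],
  gripper=[0, 0, 0, 0],
  squeeze=52,
)

```text
t: 5.85
tool_pos: [0.5438, -0.0551, 0.1475]
eef_rot: [0.0, 0.853, 0.521, -0.0]
force: [-1.5, -1.7, 4.4]
opening: 0.404
gripper_force: 52.0
```

```bash
python3 -c "
from h import *
look('g2')"
```

```text
{'t': 5.85, 'joint_pos': [-0.123, 0.411, 1.858, -0.0, 0.872, 0.352], 'tool_pos': [0.544, -0.055, 0.147], 'eef_rot': [0.0, 0.853, 0.521, -0.0], 'force': [-1.486, -1.689, 4.367], 'ft_torque': [-0.376, 0.269, 0.051], 'gripper_force': 52.001, 'opening': 0.404}
```

View pics/g2.png

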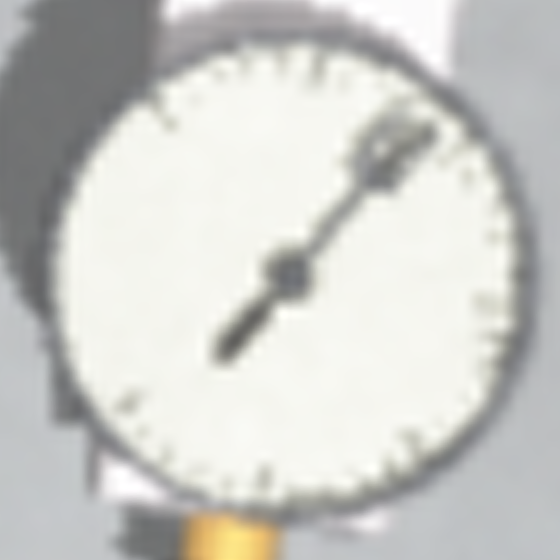

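The needle's tail is at (225,352) and the needle points into the fork. I'll check how well it is centred with an angular darkness profile against the first picture.

```bash
python3 - <<'E'
from h import *
A=gauge(cv2.imread("pics/top0.png"),(.528,-.1596),560)
ims=[("0",A)]+[(n,cv2.imread(f"pics/{n}.png")) for n in("g1","g2")]
# hub centre from dark blob
for n,i in ims:
    g=cv2.cvtColor(i,6);w=np.clip(150-g[255:296,268:312].astype(float),0,None);y,x=np.mgrid[255:296,268:312];print(n,(w*x).sum()/w.sum(),(w*y).sum()/w.sum())
cx,cy=290,274;k=560/90
th=np.arange(30,70,2)
print("th",th.tolist())
for n,i in ims:
    g=cv2.cvtColor(i,6).astype(np.float32)
    for lo,hi in((24,27),(27,31)):
        p=[np.mean([cv2.getRectSubPix(g,(1,1),(cx+r*k*np.cos(t),cy-r*k*np.sin(t)))[0,0] for r in np.arange(lo,hi,.5)]) for t in np.deg2rad(th)]
        print(n,lo,np.round(p).astype(int).tolist())
    t2=np.deg2rad(np.arange(200,290));p=np.array([np.mean([cv2.getRectSubPix(g,(1,1),(cx+r*k*np.cos(t),cy-r*k*np.sin(t)))[0,0] for r in np.arange(9,15,.5)]) for t in t2]);w=np.clip(200-p,0,None);print("tail-180",(w*np.rad2deg(t2)).sum()/w.sum()-180)
    t2=np.deg2rad(np.arange(30,70));p=np.array([np.mean([cv2.getRectSubPix(g,(1,1),(cx+r*k*np.cos(t),cy-r*k*np.sin(t)))[0,0] for r in np.arange(9,15,.5)]) for t in t2]);w=np.clip(200-p,0,None);print("stem",(w*np.rad2deg(t2)).sum()/w.sum())
E
```

```text
0 290.11091981598037 274.65389066072083
g1 289.54350039268155 275.2592571046278
g2 289.255197460608 275.68051702936884
th [30, 32, 34, 36, 38, 40, 42, 44, 46, 48, 50, 52, 54, 56, 58, 60, 62, 64, 66, 68]
0 24 [246, 246, 246, 244, 231, 206, 184, 179, 190, 210, 231, 238, 222, 189, 164, 162, 181, 206, 230, 243]
0 27 [246, 247, 242, 236, 234, 221, 194, 175, 186, 216, 240, 243, 218, 187, 173, 185, 213, 237, 247, 248]
tail-180 95.86656576393943
stem 50.66969672843109
g1 24 [246, 245, 245, 243, 231, 205, 184, 178, 186, 204, 220, 209, 172, 141, 136, 154, 180, 205, 228, 241]
g1 27 [246, 246, 241, 235, 233, 220, 192, 173, 183, 212, 236, 230, 189, 151, 150, 178, 212, 236, 247, 247]
tail-180 55.45796922901371
stem 51.32047830205286
g2 24 [245, 245, 245, 243, 231, 205, 180, 162, 141, 128, 138, 165, 183, 177, 161, 161, 180, 204, 228, 241]
g2 27 [246, 246, 241, 235, 233, 221, 191, 159, 140, 142, 154, 163, 165, 165, 168, 184, 212, 236, 246, 247]
tail-180 49.51495200814989
stem 50.71701105051302
```

Prongs sit at 44° and 58°, so the mid is about 51.3°, and the needle is at about 50.2°. That is well inside. I'll release, pre-rotate clockwise and lower to the ring.

Call:
apply_moves(
  angular=[
    [0, 0, 0],
    [0, 0, 0],
    [0, 0, 0],
    [0, 0, 0],
    [0, 0, 8],
    [0, 0, 8],
    [0, 0, 8],
    [0, 0, 8],
    [0, 0, 8],
    [0, 0, 8],
    [0, 0, 0],
    [0, 0, 0],
  ],
  delta_pos=[
    [0, 0, 0],
    [0, 0, 0],
    [0, 0, 0],
    [0, 0, 0],
    [0, 0, 0],
    [0, 0, 0],
    [0, 0, 0],
    [0, 0, 0],
    [0, 0, 0],
    [0, 0, 0],
    [0, 0, 0],
    [0, 0, 0],
  ],
  gripper=[0.8, 0.8, 0.8, 0.8, 0.8, 0.8, 0.8, 0.8, 0.8, 0.8, 0.8, 0.8],
)

```text
t: 7.1
tool_pos: [0.5439, -0.055, 0.1473]
eef_rot: [-0.0, 0.992, 0.13, 0.0]
force: [0.3, 0.2, -0.8]
opening: 0.799
gripper_force: 0.0
```

```bash
cat >> h.py <<'E'
def state():
    s=bot.read_state();print({k:np.round(s[k],3).tolist() for k in s if k not in("qd","tau")}); return s
def needle(name):
    g2=cv2.cvtColor(gauge(grab_frame("top"),(.528,-.1596),560),6).astype(np.float32)
    g0=cv2.cvtColor(gauge(cv2.imread("pics/top0.png"),(.528,-.1596),560),6).astype(np.float32)
    cx,cy,k=290,274.5,560/90;th=np.arange(38,66)
    f=lambda g:np.array([np.mean([cv2.getRectSubPix(g,(1,1),(cx+r*k*np.cos(t),cy-r*k*np.sin(t)))[0,0] for r in np.arange(24,31,.5)]) for t in np.deg2rad(th)])
    w=np.clip(f(g0)-f(g2)-10,0,None);print("needle",(w*th).sum()/w.sum(),"max",w.max()); cv2.imwrite(f"pics/{name}.png",g2)
E
python3 -c "
from h import *
state();needle('n3')"
```

```text
{'t': 7.1, 'joint_pos': [-0.123, 0.412, 1.858, 0.0, 0.871, 1.187], 'tool_pos': [0.544, -0.055, 0.147], 'eef_rot': [-0.0, 0.992, 0.13, 0.0], 'force': [0.292, 0.232, -0.786], 'ft_torque': [-0.012, 0.013, 0.011], 'gripper_force': 0.0, 'opening': 0.799}
needle 50.02554724882777 max 88.087204[ WARN:0@0.297] global loadsave.cpp:1063 imwrite_ Unsupported depth image for selected encoder is fallbacked to CV_8U.
```

Call:
apply_moves(
  angular=[
    [0, 0, 0],
    [0, 0, 0],
    [0, 0, 0],
    [0, 0, 0],
    [0, 0, 0],
    [0, 0, 0],
    [0, 0, 0],
    [0, 0, 0],
    [0, 0, 0],
    [0, 0, 0],
  ],
  delta_pos=[
    [0, 0, 10],
    [0, 0, 10],
    [0, 0, 8],
    [0, 0, 4],
    [0, 0, 0],
    [0, 0, 0],
    [0, 0, 0],
    [0, 0, 0],
    [0, 0, 0],
    [0, 0, 0],
  ],
  gripper=[0.8, 0.8, 0.8, 0.8, 0.8, 0, 0, 0, 0, 0],
  squeeze=30,
)

```text
t: 8.15
tool_pos: [0.5442, -0.0552, 0.1157]
eef_rot: [0.0, 0.992, 0.128, 0.0]
force: [0.5, -2.3, 1.3]
opening: 0.561
gripper_force: 30.0
```

```bash
python3 -c "
from h import *
state()"
```

```text
{'t': 8.15, 'joint_pos': [-0.123, 0.46, 1.875, -0.0, 0.806, 1.191], 'tool_pos': [0.544, -0.055, 0.116], 'eef_rot': [0.0, 0.992, 0.128, 0.0], 'force': [0.502, -2.303, 1.254], 'ft_torque': [-0.267, -0.057, -0.014], 'gripper_force': 30.0, 'opening': 0.561}
```

Call:
apply_moves(
  angular=[
    [0, 0, -3],
    [0, 0, -3],
    [0, 0, -3],
    [0, 0, -3],
  ],
  delta_pos=[
    [0, 0, -0.03],
    [0, 0, -0.03],
    [0, 0, -0.03],
    [0, 0, -0.03],
  ],
  gripper=[0, 0, 0, 0],
  squeeze=30,
)

```text
t: 8.55
tool_pos: [0.5441, -0.0551, 0.1157]
eef_rot: [0.0, 0.973, 0.232, 0.0]
force: [0.6, -1.3, 0.3]
opening: 0.559
gripper_force: 30.0
```

```bash
cat >> h.py <<'E'
def tq():
    s=bot.read_state();print("t",s["t"],"q6",s["joint_pos"][5].round(4),"Tz",s["ft_torque"][2].round(4),"tau6",s["tau"][5].round(3),"F",s["force"].round(1),"op",s["opening"].round(3),"qd6",s["qd"][5].round(3))
E
python3 -c "
from h import *
tq()"
```

```text
Traceback (most recent call last):
  File "h.py", line 32, in tq
    s=bot.read_state();print("t",s["t"],"q6",s["joint_pos"][5].round(4),"Tz",s["ft_torque"][2].round(4),"tau6",s["tau"][5].round(3),"F",s["force"].round(1),"op",s["opening"].round(3),"qd6",s["qd"][5].round(3))
                                                                                                                                                                 ^^^^^^^^^^^^^^^^^^
AttributeError: 'float' object has no attribute 'round'
```

Call:
apply_moves(
  angular=[
    [0, 0, -2],
    [0, 0, -2],
  ],
  delta_pos=[
    [0, 0, -0.02],
    [0, 0, -0.02],
  ],
  gripper=[0, 0],
)

```text
t: 8.75
tool_pos: [0.5441, -0.0551, 0.1157]
eef_rot: [0.0, 0.964, 0.266, 0.0]
force: [0.8, -0.1, 0.3]
opening: 0.559
gripper_force: 30.0
```

```bash
python3 -c "
from h import *
tq()"
```

```text
Traceback (most recent call last):
  File "h.py", line 32, in tq
    s=bot.read_state();print("t",s["t"],"q6",s["joint_pos"][5].round(4),"Tz",s["ft_torque"][2].round(4),"tau6",s["tau"][5].round(3),"F",s["force"].round(1),"op",s["opening"].round(3),"qd6",s["qd"][5].round(3))
                                                                                                                                                                 ^^^^^^^^^^^^^^^^^^
AttributeError: 'float' object has no attribute 'round'
```

Call:
apply_moves(
  angular=[
    [0, 0, -2],
    [0, 0, -2],
  ],
  delta_pos=[
    [0, 0, -0.02],
    [0, 0, -0.02],
  ],
  gripper=[0, 0],
)

```text
t: 8.95
tool_pos: [0.5441, -0.055, 0.1157]
eef_rot: [0.0, 0.954, 0.299, 0.0]
force: [0.2, -1.3, -0.7]
opening: 0.562
gripper_force: 30.0
```

```bash
python3 -c "
from h import *
tq()"
```

```text
Traceback (most recent call last):
  File "h.py", line 32, in tq
    s=bot.read_state();print("t",s["t"],"q6",s["joint_pos"][5].round(4),"Tz",s["ft_torque"][2].round(4),"tau6",s["tau"][5].round(3),"F",s["force"].round(1),"op",s["opening"].round(3),"qd6",s["qd"][5].round(3))
                                                                                                                                                                 ^^^^^^^^^^^^^^^^^^
AttributeError: 'float' object has no attribute 'round'
```

```bash
sed -i 's/s\["opening"\].round(3)/round(s["opening"],3)/' h.py; python3 -c "
from h import *
tq()"
```

```text
t 8.95 q6 0.8408 Tz -0.0018 tau6 0.38 F [ 0.2 -1.3 -0.7] op 0.562 qd6 -0.346
```

Call:
apply_moves(
  angular=[
    [0, 0, -1.5],
    [0, 0, -1.5],
  ],
  delta_pos=[
    [0, 0, -0.02],
    [0, 0, -0.02],
  ],
  gripper=[0, 0],
)

```text
t: 9.15
tool_pos: [0.5441, -0.055, 0.1157]
eef_rot: [0.0, 0.946, 0.324, 0.0]
force: [0.7, 0.0, -0.3]
opening: 0.56
gripper_force: 30.0
```

```bash
python3 -c "
from h import *
tq()"
```

```text
t 9.15 q6 0.7884 Tz -0.0466 tau6 0.264 F [ 0.7  0.  -0.3] op 0.56 qd6 -0.262
```

Call:
apply_moves(
  angular=[
    [0, 0, -1.5],
    [0, 0, -1.5],
  ],
  delta_pos=[
    [0, 0, -0.02],
    [0, 0, -0.02],
  ],
  gripper=[0, 0],
)

```text
t: 9.35
tool_pos: [0.5441, -0.055, 0.1158]
eef_rot: [0.0, 0.937, 0.349, 0.0]
force: [1.1, -0.4, -0.1]
opening: 0.558
gripper_force: 30.0
```

```bash
python3 -c "
from h import *
tq()"
```

```text
t 9.35 q6 0.7355 Tz -0.0232 tau6 0.271 F [ 1.1 -0.4 -0.1] op 0.558 qd6 -0.262
```

Call:
apply_moves(
  angular=[
    [0, 0, -1.5],
    [0, 0, -1.5],
  ],
  delta_pos=[
    [0, 0, -0.02],
    [0, 0, -0.02],
  ],
  gripper=[0, 0],
)

```text
t: 9.55
tool_pos: [0.544, -0.055, 0.1157]
eef_rot: [0.0, 0.928, 0.373, 0.0]
force: [2.3, -1.1, -0.2]
opening: 0.558
gripper_force: 30.0
```

```bash
cat >> h.py <<'E'
def avg(n=5):
    tq();T=[]
    for _ in range(n):
        grab_frame("top");T.append(bot.read_state()["ft_torque"][2])
    print("held",np.round(T,3),"mean",np.mean(T).round(3))
E
python3 -c "
from h import *
avg()"
```

```text
t 9.55 q6 0.6829 Tz -0.0916 tau6 0.267 F [ 2.3 -1.1 -0.2] op 0.558 qd6 -0.261
held [0.005 0.1   0.099 0.084 0.149] mean 0.088
```

Call:
apply_moves(
  angular=[
    [0, 0, -1.5],
    [0, 0, -1.5],
  ],
  delta_pos=[
    [0, 0, -0.02],
    [0, 0, -0.02],
  ],
  gripper=[0, 0],
)

```text
t: 10.0
tool_pos: [0.544, -0.055, 0.1158]
eef_rot: [0.0, 0.918, 0.397, 0.0]
force: [3.4, 0.7, -0.4]
opening: 0.561
gripper_force: 30.0
```

```bash
python3 -c "
from h import *
avg()"
```

```text
t 10.0 q6 0.6306 Tz -0.0605 tau6 0.308 F [ 3.4  0.7 -0.4] op 0.561 qd6 -0.265
held [0.037 0.057 0.166 0.115 0.088] mean 0.092
```

Call:
apply_moves(
  angular=[
    [0, 0, -1.5],
    [0, 0, -1.5],
    [0, 0, -1.5],
  ],
  delta_pos=[
    [0, 0, -0.02],
    [0, 0, -0.02],
    [0, 0, -0.02],
  ],
  gripper=[0, 0, 0],
)

```text
t: 10.55
tool_pos: [0.5439, -0.0549, 0.1158]
eef_rot: [-0.0, 0.901, 0.433, 0.0]
force: [2.9, -0.1, -2.6]
opening: 0.56
gripper_force: 30.0
```

```bash
python3 -c "
from h import *
avg(4)"
```

```text
t 10.55 q6 0.5519 Tz -0.0391 tau6 0.27 F [ 2.9 -0.1 -2.6] op 0.56 qd6 -0.259
held [0.05  0.117 0.026 0.09 ] mean 0.071
```

Call:
apply_moves(
  angular=[
    [0, 0, -1.5],
    [0, 0, -1.5],
    [0, 0, -1.5],
  ],
  delta_pos=[
    [0, 0, -0.02],
    [0, 0, -0.02],
    [0, 0, -0.02],
  ],
  gripper=[0, 0, 0],
)

```text
t: 11.05
tool_pos: [0.5439, -0.0549, 0.1158]
eef_rot: [-0.0, 0.884, 0.468, 0.0]
force: [4.4, 0.1, -3.5]
opening: 0.562
gripper_force: 30.0
```

```bash
python3 -c "
from h import *
avg(4)"
```

```text
t 11.05 q6 0.4734 Tz -0.1055 tau6 0.27 F [ 4.4  0.1 -3.5] op 0.562 qd6 -0.26
held [0.055 0.113 0.106 0.091] mean 0.091
```

Call:
apply_moves(
  angular=[
    [0, 0, -1.5],
    [0, 0, -1.5],
    [0, 0, -1.5],
  ],
  delta_pos=[
    [0, 0, -0.03],
    [0, 0, -0.03],
    [0, 0, -0.03],
  ],
  gripper=[0, 0, 0],
)

```text
t: 11.55
tool_pos: [0.5439, -0.0549, 0.1158]
eef_rot: [-0.0, 0.865, 0.503, 0.0]
force: [4.9, 1.1, -5.2]
opening: 0.563
gripper_force: 30.0
```

```bash
python3 -c "
from h import *
avg(4)"
```

```text
t 11.55 q6 0.3949 Tz -0.0664 tau6 0.268 F [ 4.9  1.1 -5.2] op 0.563 qd6 -0.26
held [0.062 0.131 0.108 0.075] mean 0.094
```

Call:
apply_moves(
  angular=[
    [0, 0, -1.5],
    [0, 0, -1.5],
    [0, 0, -1.5],
  ],
  delta_pos=[
    [0, 0, -0.03],
    [0, 0, -0.03],
    [0, 0, -0.03],
  ],
  gripper=[0, 0, 0],
)

```text
t: 12.05
tool_pos: [0.5438, -0.0549, 0.1158]
eef_rot: [-0.0, 0.844, 0.536, 0.0]
force: [4.3, 1.3, -6.1]
opening: 0.564
gripper_force: 30.0
```

```bash
python3 -c "
from h import *
avg(4)"
```

```text
t 12.05 q6 0.3163 Tz -0.0562 tau6 0.267 F [ 4.3  1.3 -6.1] op 0.564 qd6 -0.26
held [0.056 0.052 0.129 0.113] mean 0.088
```

Call:
apply_moves(
  angular=[
    [0, 0, -1.5],
    [0, 0, -1.5],
    [0, 0, -1.5],
  ],
  delta_pos=[
    [0, 0, 0],
    [0, 0, 0],
    [0, 0, 0],
  ],
  gripper=[0, 0, 0],
)

```text
t: 12.55
tool_pos: [0.5438, -0.0549, 0.1158]
eef_rot: [-0.0, 0.822, 0.569, 0.0]
force: [4.9, 1.3, -5.0]
opening: 0.558
gripper_force: 30.0
```

```bash
python3 -c "
from h import *
avg(4)"
```

```text
t 12.55 q6 0.2378 Tz -0.0642 tau6 0.267 F [ 4.9  1.3 -5. ] op 0.558 qd6 -0.259
held [0.049 0.04  0.101 0.062] mean 0.063
```

Call:
apply_moves(
  angular=[
    [0, 0, -1.5],
    [0, 0, -1.5],
    [0, 0, -1.5],
  ],
  delta_pos=[
    [0, 0, 0],
    [0, 0, 0],
    [0, 0, 0],
  ],
  gripper=[0, 0, 0],
)

```text
t: 13.05
tool_pos: [0.5438, -0.0548, 0.1158]
eef_rot: [-0.0, 0.799, 0.601, -0.0]
force: [5.4, 1.6, -5.6]
opening: 0.56
gripper_force: 30.0
```

```bash
python3 -c "
from h import *
avg(4)"
```

```text
t 13.05 q6 0.1593 Tz -0.0635 tau6 0.268 F [ 5.4  1.6 -5.6] op 0.56 qd6 -0.261
held [0.062 0.013 0.046 0.102] mean 0.056
```

Call:
apply_moves(
  angular=[
    [0, 0, -1.5],
    [0, 0, -1.5],
    [0, 0, -1.5],
  ],
  delta_pos=[
    [0, 0, 0],
    [0, 0, 0],
    [0, 0, 0],
  ],
  gripper=[0, 0, 0],
)

```text
t: 13.55
tool_pos: [0.5437, -0.0549, 0.1158]
eef_rot: [-0.0, 0.775, 0.632, -0.0]
force: [4.2, 0.9, -5.5]
opening: 0.563
gripper_force: 30.0
```

```bash
python3 -c "
from h import *
avg(2)"
```

```text
t 13.55 q6 0.0807 Tz -0.0949 tau6 0.268 F [ 4.2  0.9 -5.5] op 0.563 qd6 -0.26
held [0.082 0.091] mean 0.087
```

Call:
apply_moves(
  angular=[
    [0, 0, -1.5],
    [0, 0, -1.5],
    [0, 0, -1.5],
  ],
  delta_pos=[
    [0, 0, 0],
    [0, 0, 0],
    [0, 0, 0],
  ],
  gripper=[0, 0, 0],
)

```text
t: 13.95
tool_pos: [0.5436, -0.0548, 0.1158]
eef_rot: [-0.0, 0.75, 0.662, -0.0]
force: [4.3, 2.2, -6.0]
opening: 0.563
gripper_force: 30.0
```

```bash
python3 -c "
from h import *
avg(2)"
```

```text
t 13.95 q6 0.002 Tz -0.0739 tau6 0.27 F [ 4.3  2.2 -6. ] op 0.563 qd6 -0.26
held [0.074 0.157] mean 0.115
```

Call:
apply_moves(
  angular=[
    [0, 0, -1.5],
    [0, 0, -1.5],
    [0, 0, -1.5],
  ],
  delta_pos=[
    [0, 0, 0],
    [0, 0, 0],
    [0, 0, 0],
  ],
  gripper=[0, 0, 0],
)

```text
t: 14.35
tool_pos: [0.5437, -0.0548, 0.1158]
eef_rot: [-0.0, 0.723, 0.691, -0.0]
force: [4.5, 3.0, -5.7]
opening: 0.56
gripper_force: 30.0
```

```bash
python3 -c "
from h import *
avg(2)"
```

```text
t 14.35 q6 -0.0763 Tz -0.0515 tau6 0.268 F [ 4.5  3.  -5.7] op 0.56 qd6 -0.26
held [0.038 0.109] mean 0.073
```

Call:
apply_moves(
  angular=[
    [0, 0, -1.5],
    [0, 0, -1.5],
    [0, 0, -1.5],
  ],
  delta_pos=[
    [0, 0, 0],
    [0, 0, 0],
    [0, 0, 0],
  ],
  gripper=[0, 0, 0],
)

```text
t: 14.75
tool_pos: [0.5436, -0.0548, 0.1158]
eef_rot: [-0.0, 0.696, 0.718, -0.0]
force: [4.1, 2.9, -6.3]
opening: 0.56
gripper_force: 30.0
```

```bash
python3 -c "
from h import *
avg(2)"
```

```text
t 14.75 q6 -0.1549 Tz -0.0827 tau6 0.254 F [ 4.1  2.9 -6.3] op 0.56 qd6 -0.26
held [0.101 0.043] mean 0.072
```

Call:
apply_moves(
  angular=[
    [0, 0, -1.5],
    [0, 0, -1.5],
    [0, 0, -1.5],
  ],
  delta_pos=[
    [0, 0, 0],
    [0, 0, 0],
    [0, 0, 0],
  ],
  gripper=[0, 0, 0],
)

```text
t: 15.15
tool_pos: [0.5435, -0.0548, 0.1158]
eef_rot: [-0.0, 0.667, 0.745, -0.0]
force: [4.9, 2.3, -6.2]
opening: 0.561
gripper_force: 30.0
```

```bash
python3 -c "
from h import *
avg(2)"
```

```text
t 15.15 q6 -0.2333 Tz -0.1796 tau6 0.199 F [ 4.9  2.3 -6.2] op 0.561 qd6 -0.26
held [ 0.01  -0.016] mean -0.003
```

Call:
apply_moves(
  angular=[
    [0, 0, -1.5],
    [0, 0, -1.5],
    [0, 0, -1.5],
  ],
  delta_pos=[
    [0, 0, 0],
    [0, 0, 0],
    [0, 0, 0],
  ],
  gripper=[0, 0, 0],
)

```text
t: 15.55
tool_pos: [0.5435, -0.0547, 0.1158]
eef_rot: [-0.0, 0.637, 0.771, -0.0]
force: [4.7, 2.8, -7.2]
opening: 0.556
gripper_force: 30.0
```

```bash
python3 -c "
from h import *
avg(2)"
```

```text
t 15.55 q6 -0.3117 Tz -0.2604 tau6 0.111 F [ 4.7  2.8 -7.2] op 0.556 qd6 -0.259
held [-0.14  -0.125] mean -0.133
```

The ring has met the knob: the torque is now about 0.16 above its slack value, roughly 0.24 N m in total. One small further turn of 2.3° will do it.

Call:
apply_moves(
  angular=[
    [0, 0, -1.2],
    [0, 0, -1.1],
  ],
  delta_pos=[
    [0, 0, 0],
    [0, 0, 0],
  ],
  gripper=[0, 0],
)

```text
t: 15.85
tool_pos: [0.5436, -0.0547, 0.1158]
eef_rot: [-0.0, 0.622, 0.783, 0.0]
force: [4.4, 3.2, -6.7]
opening: 0.56
gripper_force: 30.0
```

```bash
python3 -c "
from h import *
avg(6);tq();needle('n4')" 2>/dev/null
```

```text
t 15.85 q6 -0.3516 Tz -0.2655 tau6 -0.038 F [ 4.4  3.2 -6.7] op 0.56 qd6 -0.19
held [-0.172 -0.086 -0.107 -0.073 -0.116 -0.117] mean -0.112
t 16.15 q6 -0.351 Tz -0.1165 tau6 -0.102 F [ 3.8  3.5 -6.4] op 0.561 qd6 0.001
needle 50.09389575359107 max 78.99344
```

Call:
apply_moves(
  angular=[
    [0, 0, -0.6],
    [0, 0, -0.6],
    [0, 0, 0],
    [0, 0, 0],
    [0, 0, 0],
    [0, 0, 0],
    [0, 0, 0],
    [0, 0, 0],
  ],
  delta_pos=[
    [0, 0, 0],
    [0, 0, 0],
    [0, 0, 0],
    [0, 0, 0],
    [0, 0, 0],
    [0, 0, 0],
    [0, 0, 0],
    [0, 0, 0],
  ],
  gripper=[0, 0, 0, 0, 0.8, 0.8, 0.8, 0.8],
)

```text
t: 17.0
tool_pos: [0.5436, -0.0551, 0.1162]
eef_rot: [-0.0, 0.614, 0.789, -0.0]
force: [-0.3, -0.1, 0.7]
opening: 0.795
gripper_force: 0.0
```

Call:
apply_moves(
  angular=[
    [0, 0, 0],
    [0, 0, 0],
    [0, 0, 0],
    [0, 0, 0],
    [0, 0, 0],
    [0, 0, 0],
    [0, 0, 0],
  ],
  delta_pos=[
    [0, 0, -15],
    [0, 0, -25],
    [0, 0, -25],
    [0, 0, -25],
    [0, 0, -20],
    [0, 0, 0],
    [0, 0, 0],
  ],
  gripper=[0.8, 0.8, 0.8, 0.8, 0.8, 0.8, 0.8],
)

```text
t: 17.7
tool_pos: [0.5436, -0.055, 0.2259]
eef_rot: [0.0, 0.614, 0.789, 0.0]
force: [0.5, 0.0, 0.1]
opening: 0.797
gripper_force: 0.0
```

```bash
python3 -c "
from h import *
tq();needle('n5')
o=np.zeros((420,800,3),np.uint8);o[:,:420]=gauge(grab_frame('top'),(.528,-.1596),420);o[:285,420:]=cv2.resize(grab_frame('scene'),(380,285));cv2.imwrite('pics/end.png',o)" 2>/dev/null
```

```text
t 17.7 q6 -0.371 Tz 0.0158 tau6 -0.0 F [0.5 0.  0.1] op 0.797 qd6 -0.0
needle 50.1083099436177 max 80.059006
```

View pics/end.png

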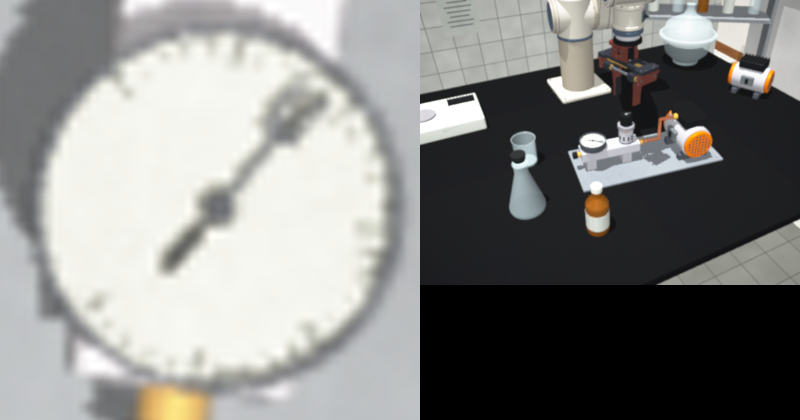

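The needle lies between the prongs at about (297,110), the glassware stands where it was, and the gripper is clear above the knob.

```bash
python3 -c "
from bench import finish_job
print(finish_job())"
```

```text
the job is handed in; nothing more can be done
None
```

The job is handed in: the needle lies between the prongs (about 1° off the middle), the lock ring is tightened to an estimated 0.2–0.3 N m, the gripper is clear, and the glassware was not touched.

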